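Lay the retaining bar over the dust filter and lock its quarter-turn stud

ROBOT

A 6-joint arm with a two-finger parallel gripper is mounted at the origin on the work surface; the furniture and walls round the work are solid. World frame = base frame: x ahead of the robot, y to its left, z up, the work surface at z = 0. Lengths are in m, angles in rad, forces in N, time in s.
With the tool pointing down it reaches from about 0.225 to 0.725 m from the base axis. Payload 3.1 kg.
Tool frame: the origin (TCP) lies midway between the tips of the shut fingers; the grasp point (between the pads) lies 19 mm behind it (bot.hold_point_z is the z of the grasp point in the tool frame, in m); z points along the fingers, y is the line along which they close (so a half turn about z gives the same grasp; the last joint's range is limited). The gripper opens to 85 mm and grips with 20 to 120 N. Pads are 22 mm wide; open, the fingers measure 114 mm over their backs; the gripper's body (76 mm by 85 mm) begins 54 mm behind the grasp point. The pads swing forward as they close: fully open they stand 13 mm farther back than shut.
Start: joints at [1.044, 0.048, 0.099, 1.622, 0, 1.443], TCP at [0.204, 0.484, 0.231] pointing down, gripper open.
Joint ranges: [-2.91, 2.91], [-0.99, 1.94], [-1.21, 1.42], [-2.12, 2.29], [-1.49, 1.47], [-3.14, 3.14]. Speed limits (rad/s): [2.79, 2.79, 3.14, 3.14, 3.14, 3.14].

INTERFACE

Orientations are given as a rotation vector (axis times angle).
In Python, from plant import bot gives the robot as it stands.
- The arm moves only by the tool step_arm, never from a script. Its argument "deltas" is a list of rows, each an object of numbers: "claw": the opening, from -1 (shut) to 1 (fully open); "dx", "dy", "dz": the shift along the tool's x, y, z in m; "twist": the turn about the tool's z in degrees. In form: [{"claw": .., "dx": .., "dy": .., "dz": .., "twist": ..}, ...]. A call has 1 to 5 rows; each row shifts and turns the commanded pose from where the row before left it, along the tool's axes as they then stand; what a row does not reach is not made up. A row lasts 1/8 s, in which the tool goes at most 62.5 mm and 10.7 degrees, less where a joint would pass 70% of its speed; a pose out of reach is approached as far as the arm can. A call is refused whole if a number of a shift passes 0.0625 or a number of a turn 10.7, either way. A call with a gripper value outside its range is refused whole. The fingers move at their own pace and stop on an object; "grip_force" is the grip in N (left out, the last holds). Time passes only in rows, so rows that do not move let the fingers close. It gives the time, the measured TCP pose, the force, the opening and the grip force at its end, in the units of the state.
- bot.sense(): the state, without advancing time (a new reading comes with each control period).
- bot.get_image(name): name is "side" or "top"; returns a dict with "color" (480x640x3 uint8, red, green, blue), "fx", "fy", "cx", "cy" (pixels), "k1" (the pictures are not rectified: a ray, as slopes to the right and down, at radius r is drawn at 1 + k1 r^2 times it, then the intrinsics apply), "pose" (4x4, takes a point from camera to world coordinates). Camera axes: x right, y up, looking along -z (the intrinsics and any distortion apply to the point x, -y, -z); pixel columns grow to the right and rows downward; lengths in m; the calibration is good to about 2 mm. A picture is of the moment at which its call begins. There is no depth.
- bot.close_job(): hands the job in; it is judged then, once.
Trained networks look in the newest picture that a camera, given by its name, has taken for a name from the list of things; names that differ only in an ending like _2 or _b are one class to them, and where a whole thing is asked for, a point or a joint stands for the part that bears it (a point fixed in the world has none). Each returns a list of dicts, best first, with "confidence" (0 to 1); they miss things now and then, are a little off and sometimes report something else, mostly with a low value. They report only what shows in the picture. A call takes as long as a camera call.
- bot.spot_in(name, camera): "point" ([x, y, z] in m, in the coordinates of the camera as it stood for that picture, good to about 4 mm: the middle of the surface that is visible of it).
The state is a dict: "time_s": time; "joint_positions": joint angles; "dq": joint speeds; "tau": joint torques, N m; "tool_pos": TCP position; "eef_rot": TCP orientation; "wrist_force": force on the tool from outside, world axes, zero at the start; "moment": the same for the moment, N m; "opening": opening from 0.0 (shut) to 1.0 (fully open); "grasp_force": force on a finger pad.
Only numpy, scipy, OpenCV 4.12 (cv2) and the standard library are available. Lean on these libraries where they do the work, as an engineer would, in place of code of your own. Each camera call takes 0.05 s, during which the arm holds its last target. There are 200 camera calls.

TASK

Lay the loose retaining bar across the two brackets of the bench dust filter, with its knob upwards, so that both its ends lie flat on their seats. Then fasten it with the sprung quarter-turn stud in its middle: feel for the hidden slot under the bar by pressing the knob down and turning it, push it fully in, turn it clockwise a quarter turn to its stop, and let it spring back up into its locked seat. Leave the bar locked and let go; do not press on the paper filter and leave the things round the work where they stand.

Things in the scene. Friction and masses are not known exactly. Their poses are not given: they have to be found in the camera images.
- housing: Bench dust filter, fixed: open grey sheet-metal tub, 150 (x) x 216 (y) x 58 mm high. Origin: centre of its underside, z up. At each end a dark steel bracket for the bar (seats 66 mm up, centred at y = +-88 mm). Between them sits the paper cartridge and, in its middle, the round metal cam cup that takes the stud.
- bay (a point): Point of the housing midway between the brackets at seat height, axes as the housing's: the centre of the bar's underside goes here, bar's y along its y, either way round. The brackets' cheeks are 49 mm apart (x), their end stops 184 mm apart (y): 1.5 to 2 mm play each way; the guides are straight for 8 mm above the seats, then flare out for 12 mm.
- cup_top (a point): Centre of the cam cup's top, 5 mm below bay, axes as the housing's. Cup: 60 mm across, top 6 mm thick, hollow below, with one straight slot of 42 x 12 mm through its centre. The slot runs across the bar (the housing's x) but may be turned up to 0.8 rad either way; this angle is not reported and is hidden once the bar lies on: feel for it. The quarter turn counts from the slot.
- bar: Loose bare metal retaining bar, 180 mm long (its y axis), 46 mm wide, 10 mm thick, with a round 72 mm boss in the middle that carries the stud and its black knob; about 0.35 kg in all. Origin: centre of its underside, z up. It starts flat on the desk, knob upwards.
- head (a point): On the stud's axis, at the top face of the knob's round flange (76 mm diameter); 43 mm above the bar's underside when the stud is out. Its x runs along the wing, a grip 70 mm long, 14 mm thick, 24 mm high that stands on the flange; z up. Carry by pinching the wing; press with the fingertips on the flange either side of the wing. The cross pin below (34 x 7 mm) is parallel to the wing.
- stud (a joint): How far the stud is pushed in, m: 0 out, 0.023 fully in; spring 3 N at 0, 12 N at 0.023. With the bar seated, the pin stops on the cup's top at 0.006 unless within about 0.2 rad of the slot, where it goes on down. Beyond 0.019 it is below the top and free to turn. Turned a quarter clockwise and let go, it rises into notches at about 0.016 and is locked; short of that it stays at 0.019.
- stud_turn (a joint): Turn of the stud relative to the bar, rad, clockwise from above positive; 0 with the wing square across the bar. It turns freely, with a little friction (0.03 Nm), while the stud is out; inside the cup only clockwise from the slot, about a quarter turn to a hard stop.
- sanding_block: Bystander: black foam sanding block, 64 x 98 x 24 mm, origin at the centre of its underside.
- mini_gourd_0: Bystander: small dried gourd, 52 mm across and 75 mm tall, origin at the centre of its underside.
- paint_1: Bystander: paint bottle, 38 mm across and 105 mm tall, origin at the centre of its underside.
- cartridge: The pleated paper filter cartridge in the tub, 140 x 206 x 16 mm, fixed; origin at the centre of its underside. Not to be pressed on.

How it is judged:
On the way, in this order (a step that is already met when the one before it is completed fails the run):
1. the bar lies flat on both bracket seats (distance between bar and bay below 0.006 m and z of bar in the frame of bay below 0.0025 m and angle between bar's own z axis and vertical below 0.04 rad and angle between the y axis of bar and the y axis of housing, either way round below 0.07 rad), for 0.2 s.
2. the stud is pushed right through the slot (value of joint stud above 0.018 m), for 0.05 s.
At the end, for the whole second after the job is handed in: The bar lies flat on both bracket seats (its centre within 6 mm of the middle of the bay and no more than 2.5 mm above the seats, within 0.07 rad of square and 0.04 rad of level), the stud is caught in its locked seat (pushed in 13.5 to 17.5 mm with nobody holding it), and the bar is at rest (all of step 1 and value of joint stud between 0.0135 and 0.0175 m and linear speed of bar below 0.01 m/s); the robot touches nothing.
It fails at once if the paper filter is pressed with more than 5 N (contact force between any of the arm, bar and cartridge above 5 N).
It fails at once if the sanding block is moved more than 30 mm (distance of sanding_block from where it was at the start of the episode above 0.03 m).
It fails at once if the small gourd is moved more than 30 mm (distance of mini_gourd_0 from where it was at the start of the episode above 0.03 m).
It fails at once if the paint bottle is moved more than 30 mm (distance of paint_1 from where it was at the start of the episode above 0.03 m).
It also fails if it takes over 72 s, if anything falls off the work surface, if the arm or the gripper's body presses on something with over 40 N, if the wrist force passes 120 N, or if a joint passes its speed limit or range.

## Working session

There is one attempt and no reset: what is moved stays moved. The work goes in short steps, Python scripts to look and compute and a tool call to move; the robot and the scene stay as the last step left them, time stands still between calls to the robot, and variables do not carry over. Pictures are saved under pics/ and viewed, at most 10 in all, crops included, and the job is handed in when it is done.

Besides the shell and the picture viewer there is one more tool, called after "Request:" by a JSON object that holds its "fn" and its "kwargs". step_arm: Moves the arm, as the interface text tells. Its arguments: {"type":"object","properties":{"deltas":{"type":"array","items":{"type":"object","properties":{"claw":{"type":"number"},"dx":{"type":"number"},"dy":{"type":"number"},"dz":{"type":"number"},"twist":{"type":"number"}}}},"grip_force":{"type":"number"}},"required":["deltas"]}

```bash
mkdir -p pics; cat > h.py <<'E'
import numpy as np, cv2, json
from plant import bot
from scipy.spatial.transform import Rotation as R
def grab(n,f):
    im=bot.get_image(n); cv2.imwrite('pics/'+f,im['color'][:,:,::-1]); return im
def world(im,p): 
    T=np.array(im['pose']); return T[:3,:3]@np.array(p)+T[:3,3]
def px2w(im,u,v,z):
    x=(u-im['cx'])/im['fx']; y=(v-im['cy'])/im['fy']; a,b=x,y
    for _ in range(20):
        s=1+im['k1']*(a*a+b*b); a,b=x/s,y/s
    T=np.array(im['pose']); d=T[:3,:3]@np.array([a,-b,-1]); o=T[:3,3]
    return o+d*(z-o[2])/d[2]
def w2px(im,P):
    T=np.array(im['pose']); c=T[:3,:3].T@(np.array(P)-T[:3,3]); a,b=c[0]/-c[2],-c[1]/-c[2]
    s=1+im['k1']*(a*a+b*b); return np.array([im['cx']+im['fx']*a*s,im['cy']+im['fy']*b*s])
E
python3 - <<'E'
from h import *
np.set_printoptions(precision=3,suppress=True)
s=bot.sense(); print(s)
for c in ['top','side']:
    im=grab(c,c+'0.png'); print(c,im['fx'],im['k1'],im['pose'])
    for n in ['housing','bar','head','stud','cup_top','cartridge','sanding_block','mini_gourd_0','paint_1']:
        try:
            for r in bot.spot_in(n,c)[:2]: print(n,round(r['confidence'],2),world(im,r['point']))
        except Exception as e: print(n,e)
E
```

```text
{'time_s': 0.0, 'joint_positions': array([1.044, 0.049, 0.098, 1.622, 0.   , 1.443]), 'dq': array([-0.001, -0.001, -0.   , -0.001, -0.   ,  0.001]), 'tau': array([  0.002, -33.878,  32.002,   0.02 ,   0.   ,  -0.   ]), 'tool_pos': array([0.204, 0.483, 0.23 ]), 'eef_rot': array([-0.622, -3.079,  0.003]), 'wrist_force': array([-0.493, -0.213,  1.06 ]), 'moment': array([ 0.004, -0.04 ,  0.016]), 'grasp_force': 0.0, 'opening': 1.0010313259150618}
top 567.0792729997918 0.005045713098667642 [[-0.021  0.986 -0.168  0.414]
 [-1.    -0.022 -0.002  0.105]
 [-0.005  0.168  0.986  0.913]
 [ 0.     0.     0.     1.   ]]
housing 0.88 [0.55  0.196 0.051]
housing 0.56 [0.354 0.112 0.021]
bar 0.95 [ 0.471 -0.039  0.041]
head 0.73 [ 0.465 -0.045  0.045]
stud 0.9 [ 0.468 -0.041  0.041]
cup_top 0.59 [0.551 0.197 0.053]
cartridge 0.9 [0.552 0.195 0.049]
sanding_block 0.56 [0.707 0.023 0.076]
sanding_block 0.55 [0.355 0.117 0.023]
mini_gourd_0 0.65 [0.38  0.194 0.03 ]
paint_1 0.82 [0.706 0.022 0.074]
paint_1 0.31 [0.55  0.2   0.054]
side 589.6182795521398 -0.014519351663755592 [[-0.785 -0.535  0.312  0.876]
 [ 0.619 -0.666  0.415  0.57 ]
 [-0.015  0.519  0.855  1.018]
 [ 0.     0.     0.     1.   ]]
housing 0.75 [0.552 0.219 0.053]
head 0.86 [ 0.473 -0.039  0.043]
stud 0.61 [ 0.472 -0.039  0.045]
cartridge 0.79 [0.546 0.199 0.056]
sanding_block 0.88 [0.359 0.12  0.024]
mini_gourd_0 0.56 [0.382 0.205 0.032]
paint_1 0.87 [0.719 0.031 0.071]
```

View pics/top0.png

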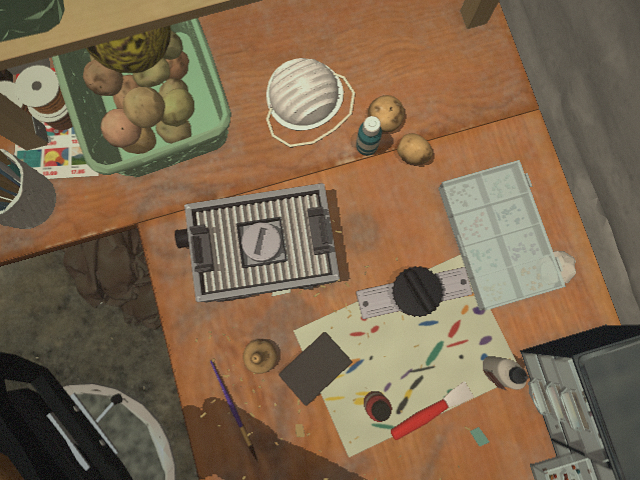

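View pics/side0.png

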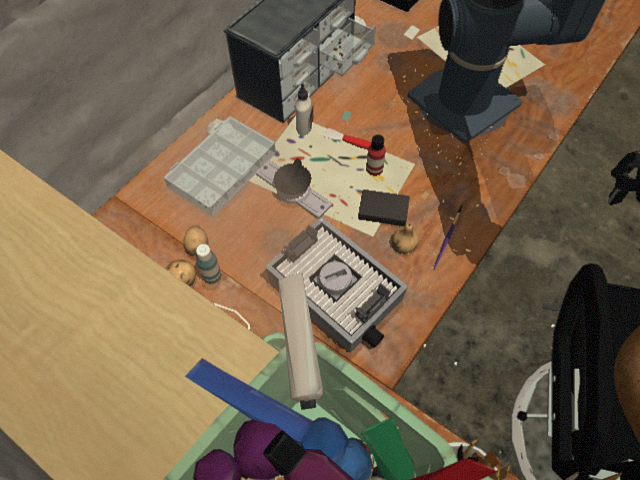

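Top view: the housing is centred at about (262,242), the bar's knob at (417,291), and the slot is visible at about (262,242). I'll zoom in on both.

```bash
python3 - <<'E'
import cv2,numpy as np
a=cv2.imread('pics/top0.png')
c=cv2.resize(a[175:310,175:350],None,fx=4,fy=4,interpolation=cv2.INTER_CUBIC); cv2.imwrite('pics/c1.png',c)
c=cv2.resize(a[245:335,345:485],None,fx=5,fy=5,interpolation=cv2.INTER_CUBIC); c=np.clip(c*1.8,0,255).astype('uint8');cv2.imwrite('pics/c2.png',c)
E
```

```text
(no output)
```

View pics/c1.png

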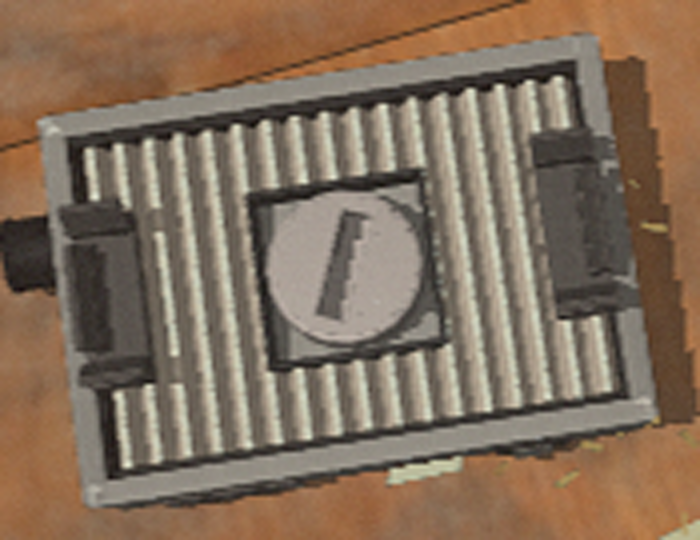

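View pics/c2.png

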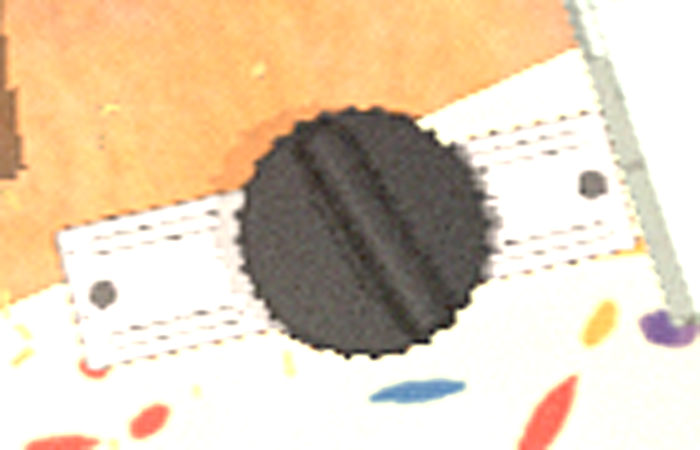

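The crops show the rim corners at (42,120), (590,38), (655,412) and (92,503) and the slot from (352,212) to (333,318). They also show the bar holes at (103,295) and (593,184), and the wing running from about (318,142) to (425,322).

```bash
python3 - <<'E'
from h import *
np.set_printoptions(precision=4,suppress=True)
im=bot.get_image('top')
A=lambda u,v,z: px2w(im,175+(u+.5)/4-.5,175+(v+.5)/4-.5,z)
B=lambda u,v,z: px2w(im,345+(u+.5)/5-.5,245+(v+.5)/5-.5,z)
ang=lambda d: np.degrees(np.arctan2(d[1],d[0]))
rim=np.array([A(*p,.058) for p in [(42,120),(590,38),(655,412),(92,503)]]); print('rim',rim,rim.mean(0))
print('sizes',[np.linalg.norm(rim[i]-rim[(i+1)%4]) for i in range(4)])
print('y axis ang',ang(rim[0]-rim[1]),ang(rim[3]-rim[2]),'x axis',ang(rim[0]-rim[3]),ang(rim[1]-rim[2]))
print('cup',A(345,267,.061)); s=A(352,212,.061)-A(333,318,.061); print('slot',ang(s),np.linalg.norm(s))
h=[B(103,295,.01),B(593,184,.01)]; print('holes',h,np.mean(h,0),np.linalg.norm(h[0]-h[1]),'bar y',ang(h[0]-h[1]))
c=[B(*p,.01) for p in [(62,230),(590,112),(635,248),(85,368)]]; print('bar c',np.mean(c,0),ang(c[0]-c[1]),ang(c[3]-c[2]))
w=[B(318,142,.067),B(425,322,.067)];print('wing?',w,np.mean(w,0),ang(w[0]-w[1]),np.linalg.norm(w[0]-w[1]))
print('flange ctr',B(367,232,.043))
s=bot.sense(); print(R.from_rotvec(s['eef_rot']).as_matrix(), s['time_s'])
E
```

```text
rim [[0.6092 0.3094 0.058 ]
 [0.6371 0.0972 0.058 ]
 [0.4912 0.0759 0.058 ]
 [0.4617 0.288  0.058 ]] [0.5498 0.1926 0.058 ]
sizes [np.float64(0.21408854314466633), np.float64(0.14735143854814822), np.float64(0.21412805787061587), np.float64(0.1491014419301421)]
y axis ang 97.46416059515667 97.93259319944696 x axis 8.25278482084963 8.274734835257927
cup [0.5487 0.1924 0.061 ]
slot -10.328491082891727 0.041328744458055254
holes [array([0.4536, 0.033 , 0.01  ]), array([ 0.4853, -0.1239,  0.01  ])] [ 0.4694 -0.0454  0.01  ] 0.16008491049865117 bar y 101.4282265497279
bar c [ 0.4696 -0.0438  0.01  ] 101.3070430025189 100.93874740407479
wing? [array([ 0.4951, -0.0282,  0.067 ]), array([ 0.4411, -0.0572,  0.067 ])] [ 0.4681 -0.0427  0.067 ] 28.248750806177732 0.06127377786471251
flange ctr [ 0.4695 -0.0456  0.043 ]
[[-0.9215  0.3883  0.    ]
 [ 0.3883  0.9215  0.    ]
 [-0.      0.     -1.    ]] 1.05
```

```bash
cat >> h.py <<'E'
def plan(x,y,z,a,n,hold=None):
    "rows to reach world TCP x,y,z with tool x at yaw a deg (tool down)"
    s=bot.sense(); M=R.from_rotvec(s['eef_rot']).as_matrix(); a0=np.degrees(np.arctan2(M[1,0],M[0,0]))
    d=np.array([x,y,z])-s['tool_pos']; da=(a-a0+180)%360-180
    print('from',np.round(s['tool_pos'],4),round(a0,1),'dist',np.round(d,4),round(da,1))
    for i in range(n):
        t=np.radians(a0+da*i/n); X=np.array([np.cos(t),np.sin(t),0]); Y=np.array([np.sin(t),-np.cos(t),0])
        print('{"dx":%.4f,"dy":%.4f,"dz":%.4f,"twist":%.1f},'%(d@X/n,d@Y/n,-d[2]/n,-da/n),end='')
    print()
E
python3 -c "
from h import *
plan(.4694,-.0454,.13,208,10)"
```

```text
from [0.2039 0.4838 0.2313] 157.2 dist [ 0.2655 -0.5292 -0.1013] 50.8
{"dx":-0.0450,"dy":-0.0385,"dz":0.0101,"twist":-5.1},{"dx":-0.0414,"dy":-0.0423,"dz":0.0101,"twist":-5.1},{"dx":-0.0375,"dy":-0.0458,"dz":0.0101,"twist":-5.1},{"dx":-0.0333,"dy":-0.0489,"dz":0.0101,"twist":-5.1},{"dx":-0.0288,"dy":-0.0517,"dz":0.0101,"twist":-5.1},{"dx":-0.0241,"dy":-0.0541,"dz":0.0101,"twist":-5.1},{"dx":-0.0193,"dy":-0.0560,"dz":0.0101,"twist":-5.1},{"dx":-0.0142,"dy":-0.0575,"dz":0.0101,"twist":-5.1},{"dx":-0.0091,"dy":-0.0585,"dz":0.0101,"twist":-5.1},{"dx":-0.0039,"dy":-0.0591,"dz":0.0101,"twist":-5.1},
```

Request:
{"fn": "step_arm", "kwargs": {"deltas": [{"claw": 0.1,"dx": -0.045,"dy": -0.0385,"dz": 0.01,"twist": -5.1},{"claw": 0.1,"dx": -0.041,"dy": -0.042,"dz": 0.01,"twist": -5.1},{"claw": 0.1,"dx": -0.0375,"dy": -0.046,"dz": 0.01,"twist": -5.1},{"claw": 0.1,"dx": -0.033,"dy": -0.049,"dz": 0.01,"twist": -5.1},{"claw": 0.1,"dx": -0.029,"dy": -0.052,"dz": 0.01,"twist": -5.1}]}}

```text
time_s: 1.68
tool_pos: [0.3368, 0.2176, 0.1812]
eef_rot: [-0.078, 3.139, 0.001]
wrist_force: [0.2, 0.0, 0.0]
opening: 0.546
grasp_force: 0.0
```

Request:
{"fn": "step_arm", "kwargs": {"deltas": [{"claw": 0.1,"dx": -0.024,"dy": -0.054,"dz": 0.01,"twist": -5.1},{"claw": 0.1,"dx": -0.019,"dy": -0.056,"dz": 0.01,"twist": -5.1},{"claw": 0.1,"dx": -0.014,"dy": -0.0575,"dz": 0.01,"twist": -5.1},{"claw": 0.1,"dx": -0.009,"dy": -0.0585,"dz": 0.01,"twist": -5.1},{"claw": 0.1,"dx": -0.004,"dy": -0.059,"dz": 0.01,"twist": -5.1}]}}

```text
time_s: 2.3
tool_pos: [0.4696, -0.0472, 0.1313]
eef_rot: [-0.767, 3.045, -0.0]
wrist_force: [0.6, 0.3, 0.0]
opening: 0.553
grasp_force: 0.0
```

```bash
python3 -c "
from h import *
plan(.4694,-.0454,.050,208,4)"
```

```text
from [ 0.4696 -0.0472  0.1313] -151.7 dist [-0.0002  0.0018 -0.0813] -0.3
{"dx":-0.0002,"dy":0.0004,"dz":0.0203,"twist":0.1},{"dx":-0.0002,"dy":0.0004,"dz":0.0203,"twist":0.1},{"dx":-0.0002,"dy":0.0004,"dz":0.0203,"twist":0.1},{"dx":-0.0002,"dy":0.0004,"dz":0.0203,"twist":0.1},
```

Request:
{"fn": "step_arm", "kwargs": {"deltas": [{"claw": 0.0,"dx": -0.001,"dy": 0.001,"dz": 0.03,"twist": 0.3},{"claw": 0.0,"dx": 0,"dy": 0.001,"dz": 0.03},{"claw": 0.0,"dz": 0.018},{"claw": -0.2,"dz": 0.006},{"claw": -0.4}]}}

```text
invalid input at $.deltas[1]: expected keys claw, dx, dy, dz, twist
```

Request:
{"fn": "step_arm", "kwargs": {"deltas": [{"claw": -1},{"claw": -1},{"claw": -1}], "grip_force": 60}}

```text
invalid input at $.deltas[0]: expected keys claw, dx, dy, dz, twist
```

Request:
{"fn": "step_arm", "kwargs": {"deltas": [{"claw": 0.0,"dx": -0.001,"dy": 0.001,"dz": 0.03,"twist": 0.3},{"claw": 0.0,"dx": 0,"dy": 0.001,"dz": 0.03,"twist": 0},{"claw": 0.0,"dx": 0,"dy": 0,"dz": 0.018,"twist": 0},{"claw": -0.2,"dx": 0,"dy": 0,"dz": 0.006,"twist": 0},{"claw": -0.4,"dx": 0,"dy": 0,"dz": 0,"twist": 0}]}}

```text
time_s: 2.92
tool_pos: [0.469, -0.0428, 0.0477]
eef_rot: [-0.757, 3.049, -0.0]
wrist_force: [-0.4, 0.4, 0.5]
opening: 0.303
grasp_force: 0.0
```

Request:
{"fn": "step_arm", "kwargs": {"deltas": [{"claw": -1,"dx": 0,"dy": 0,"dz": 0,"twist": 0},{"claw": -1,"dx": 0,"dy": 0,"dz": 0,"twist": 0},{"claw": -1,"dx": 0,"dy": 0,"dz": 0,"twist": 0}], "grip_force": 60}}

```text
time_s: 3.3
tool_pos: [0.4697, -0.0429, 0.0484]
eef_rot: [-0.756, 3.047, -0.001]
wrist_force: [0.8, 1.0, 3.0]
opening: 0.143
grasp_force: 61.0
```

Request:
{"fn": "step_arm", "kwargs": {"deltas": [{"claw": -1,"dx": 0,"dy": 0,"dz": -0.01,"twist": 0},{"claw": -1,"dx": 0,"dy": 0,"dz": -0.02,"twist": 0},{"claw": -1,"dx": 0,"dy": 0,"dz": -0.03,"twist": 0},{"claw": -1,"dx": 0,"dy": 0,"dz": -0.03,"twist": 0},{"claw": -1,"dx": 0,"dy": 0,"dz": -0.02,"twist": 0}]}}

```text
time_s: 3.92
tool_pos: [0.4686, -0.0431, 0.1583]
eef_rot: [0.756, -3.049, 0.001]
wrist_force: [-0.6, 0.8, -3.9]
opening: 0.146
grasp_force: 60.2
```

```bash
python3 -c "
from h import *
print(bot.sense()['wrist_force'],bot.sense()['moment'])
plan(.549,.1925,.18,204.7,10)"
```

```text
[-0.60151096  0.84719518 -3.86417244] [-0.01994606 -0.01271909 -0.03167091]
from [ 0.4686 -0.0431  0.1583] -152.2 dist [0.0804 0.2356 0.0217] -3.1
{"dx":-0.0181,"dy":0.0171,"dz":-0.0022,"twist":0.3},{"dx":-0.0180,"dy":0.0172,"dz":-0.0022,"twist":0.3},{"dx":-0.0179,"dy":0.0173,"dz":-0.0022,"twist":0.3},{"dx":-0.0178,"dy":0.0174,"dz":-0.0022,"twist":0.3},{"dx":-0.0177,"dy":0.0175,"dz":-0.0022,"twist":0.3},{"dx":-0.0176,"dy":0.0176,"dz":-0.0022,"twist":0.3},{"dx":-0.0175,"dy":0.0177,"dz":-0.0022,"twist":0.3},{"dx":-0.0174,"dy":0.0178,"dz":-0.0022,"twist":0.3},{"dx":-0.0173,"dy":0.0179,"dz":-0.0022,"twist":0.3},{"dx":-0.0172,"dy":0.0179,"dz":-0.0022,"twist":0.3},
```

Request:
{"fn": "step_arm", "kwargs": {"deltas": [{"claw": -1,"dx": -0.009,"dy": 0.0085,"dz": -0.004,"twist": 0.3},{"claw": -1,"dx": -0.018,"dy": 0.017,"dz": -0.004,"twist": 0.3},{"claw": -1,"dx": -0.022,"dy": 0.0215,"dz": -0.004,"twist": 0.4},{"claw": -1,"dx": -0.022,"dy": 0.0215,"dz": -0.004,"twist": 0.4},{"claw": -1,"dx": -0.022,"dy": 0.0215,"dz": -0.004,"twist": 0.4}]}}

```text
time_s: 4.55
tool_pos: [0.5098, 0.0812, 0.1754]
eef_rot: [0.707, -3.058, -0.001]
wrist_force: [0.1, 0.1, -3.1]
opening: 0.144
grasp_force: 60.1
```

Request:
{"fn": "step_arm", "kwargs": {"deltas": [{"claw": -1,"dx": -0.022,"dy": 0.0215,"dz": 0,"twist": 0.4},{"claw": -1,"dx": -0.022,"dy": 0.0215,"dz": 0,"twist": 0.3},{"claw": -1,"dx": -0.018,"dy": 0.018,"dz": 0,"twist": 0.3},{"claw": -1,"dx": -0.013,"dy": 0.0135,"dz": 0,"twist": 0.3},{"claw": -1,"dx": -0.008,"dy": 0.0085,"dz": 0,"twist": 0}]}}

```text
time_s: 5.18
tool_pos: [0.5493, 0.1912, 0.176]
eef_rot: [0.674, -3.066, 0.0]
wrist_force: [-0.3, -0.6, -2.7]
opening: 0.146
grasp_force: 60.1
```

```bash
python3 -c "
from h import *
im=grab('top','top1.png'); a=cv2.imread('pics/top1.png')
cv2.imwrite('pics/c3.png',cv2.resize(a[150:320,150:360],None,fx=3.5,fy=3.5,interpolation=cv2.INTER_CUBIC))
im=grab('side','side1.png')
plan(.549,.1925,.18,204.7,1)
print(bot.sense()['time_s'])"
```

```text
from [0.5497 0.1911 0.1766] -155.2 dist [-0.0007  0.0014  0.0034] -0.1
{"dx":0.0000,"dy":0.0015,"dz":-0.0034,"twist":0.1},
5.275
```

View pics/c3.png

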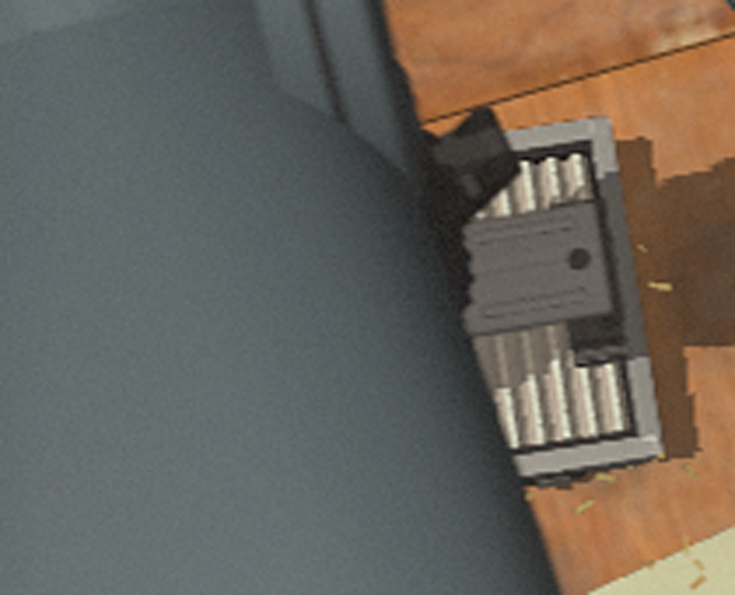

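The bar's right end is visible over the right bracket: hole at (579,258), top edge from (470,222) to (595,204), bottom edge from (470,333) to (612,311).

```bash
python3 -c "
from h import *
np.set_printoptions(precision=4,suppress=True)
im=bot.get_image('top')
z=.138
B=lambda u,v: px2w(im,150+(u+.5)/3.5-.5,150+(v+.5)/3.5-.5,z)
ang=lambda d: np.degrees(np.arctan2(d[1],d[0]))
h=B(579,258); print('hole',h,'edges',ang(B(470,222)-B(595,204)),ang(B(470,333)-B(612,311)))
for a in (97,98,99): 
  t=np.radians(a); print(a,h+.08*np.array([np.cos(t),np.sin(t),0]))
print('end corners',B(595,204),B(612,311))
T=im['pose']; print('tcp px',(w2px(im,bot.sense()['tool_pos'])-150)*3.5)
"
```

```text
hole [0.5602 0.109  0.138 ] edges 97.08875386316313 97.64776311610181
97 [0.5505 0.1884 0.138 ]
98 [0.5491 0.1882 0.138 ]
99 [0.5477 0.188  0.138 ]
end corners [0.582  0.1021 0.138 ] [0.5386 0.0964 0.138 ]
tcp px [362.017  270.0617]
```

View pics/side1.png

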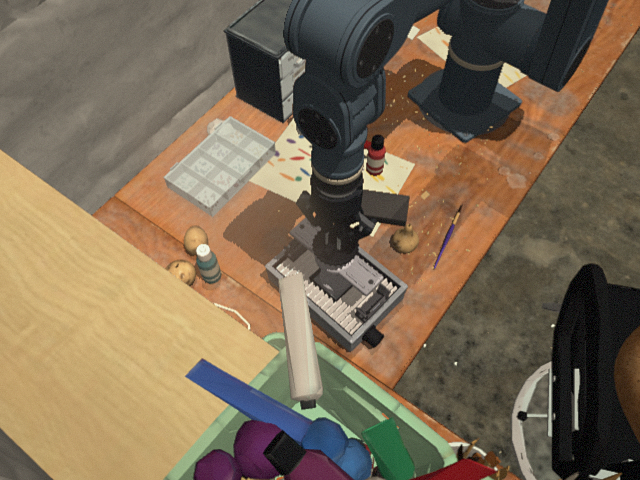

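```bash
python3 -c "
from h import *
plan(.5490,.195,.14,204.7,1)"
```

```text
from [0.5496 0.1902 0.1769] -155.2 dist [-0.0006  0.0048 -0.0369] -0.1
{"dx":-0.0015,"dy":0.0045,"dz":0.0369,"twist":0.1},
```

Request:
{"fn": "step_arm", "kwargs": {"deltas": [{"claw": -1,"dx": -0.001,"dy": 0.002,"dz": 0.008,"twist": 0},{"claw": -1,"dx": -0.0005,"dy": 0.002,"dz": 0.012,"twist": 0},{"claw": -1,"dx": 0,"dy": 0,"dz": 0.012,"twist": 0},{"claw": -1,"dx": 0,"dy": 0,"dz": 0.008,"twist": 0},{"claw": -1,"dx": 0,"dy": 0,"dz": 0,"twist": 0}]}}

```text
time_s: 5.95
tool_pos: [0.5486, 0.1941, 0.1358]
eef_rot: [0.672, -3.066, 0.0]
wrist_force: [-0.4, -0.5, -4.5]
opening: 0.147
grasp_force: 60.1
```

```bash
python3 -c "
from h import *
im=grab('top','top2.png'); a=cv2.imread('pics/top2.png')
cv2.imwrite('pics/c4.png',cv2.resize(a[175:315,260:360],None,fx=5,fy=4,interpolation=cv2.INTER_CUBIC))
print(bot.sense()['wrist_force'])
plan(.5490,.195,.116,204.7,1)"
```

```text
[ 1.11987124 -0.46482082 -2.98028657]
from [0.5491 0.1943 0.1367] -155.3 dist [-0.0001  0.0007 -0.0207] -0.0
{"dx":-0.0002,"dy":0.0007,"dz":0.0207,"twist":0.0},
```

View pics/c4.png

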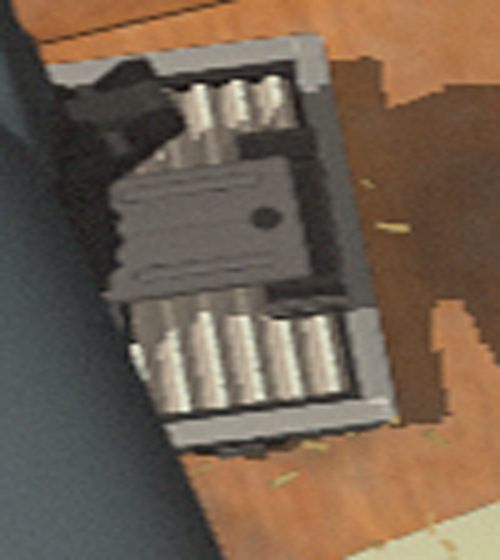

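The bar end at (265,217) sits between the two cheeks and looks centred, so I'm lowering it.

Request:
{"fn": "step_arm", "kwargs": {"deltas": [{"claw": -1,"dx": 0,"dy": 0.0005,"dz": 0.006,"twist": 0},{"claw": -1,"dx": 0,"dy": 0,"dz": 0.006,"twist": 0},{"claw": -1,"dx": 0,"dy": 0,"dz": 0.004,"twist": 0},{"claw": -1,"dx": 0,"dy": 0,"dz": 0.003,"twist": 0},{"claw": -1,"dx": 0,"dy": 0,"dz": 0,"twist": 0}]}}

```text
time_s: 6.62
tool_pos: [0.5491, 0.1948, 0.1179]
eef_rot: [0.673, -3.068, 0.0]
wrist_force: [0.6, 0.4, -4.4]
opening: 0.146
grasp_force: 60.1
```

Request:
{"fn": "step_arm", "kwargs": {"deltas": [{"claw": -1,"dx": 0,"dy": 0,"dz": 0.0015,"twist": 0},{"claw": -1,"dx": 0,"dy": 0,"dz": 0.0015,"twist": 0},{"claw": -1,"dx": 0,"dy": 0,"dz": 0.001,"twist": 0},{"claw": -1,"dx": 0,"dy": 0,"dz": 0.001,"twist": 0},{"claw": -1,"dx": 0,"dy": 0,"dz": 0,"twist": 0}]}}

```text
time_s: 7.25
tool_pos: [0.5493, 0.195, 0.1143]
eef_rot: [-0.673, 3.068, 0.0]
wrist_force: [-2.0, 0.2, 3.5]
opening: 0.148
grasp_force: 61.0
```

Request:
{"fn": "step_arm", "kwargs": {"deltas": [{"claw": -0.5,"dx": 0,"dy": 0,"dz": 0,"twist": 0},{"claw": -0.5,"dx": 0,"dy": 0,"dz": 0,"twist": 0},{"claw": -0.5,"dx": 0.001,"dy": 0,"dz": 0,"twist": 0},{"claw": -0.5,"dx": 0,"dy": 0,"dz": 0,"twist": 0}], "grip_force": 25}}

```text
time_s: 7.75
tool_pos: [0.5484, 0.1945, 0.1132]
eef_rot: [-0.673, 3.069, 0.0]
wrist_force: [-0.1, 0.0, 0.5]
opening: 0.246
grasp_force: 0.0
```

Request:
{"fn": "step_arm", "kwargs": {"deltas": [{"claw": -1,"dx": 0,"dy": 0,"dz": 0,"twist": 0},{"claw": -1,"dx": 0,"dy": 0,"dz": 0.002,"twist": 0},{"claw": -1,"dx": 0,"dy": 0,"dz": 0.001,"twist": 0},{"claw": -1,"dx": 0,"dy": 0,"dz": 0.001,"twist": 0},{"claw": -1,"dx": 0,"dy": 0,"dz": 0,"twist": 0}], "grip_force": 25}}

```text
time_s: 8.38
tool_pos: [0.5484, 0.1946, 0.1096]
eef_rot: [-0.673, 3.068, 0.0]
wrist_force: [-1.0, 0.0, 2.8]
opening: 0.153
grasp_force: 29.8
```

Request:
{"fn": "step_arm", "kwargs": {"deltas": [{"claw": -1,"dx": 0,"dy": 0,"dz": 0,"twist": 7},{"claw": -1,"dx": 0,"dy": 0,"dz": 0,"twist": 7},{"claw": -1,"dx": 0,"dy": 0,"dz": 0,"twist": 7},{"claw": -1,"dx": 0,"dy": 0,"dz": 0,"twist": 7},{"claw": -1,"dx": 0,"dy": 0,"dz": 0,"twist": 7}]}}

```text
time_s: 9.0
tool_pos: [0.5484, 0.1941, 0.1095]
eef_rot: [0.287, 3.128, -0.001]
wrist_force: [-1.1, -0.7, 3.7]
opening: 0.158
grasp_force: 29.8
```

Request:
{"fn": "step_arm", "kwargs": {"deltas": [{"claw": -1,"dx": 0,"dy": 0,"dz": 0.002,"twist": 0},{"claw": -1,"dx": 0,"dy": 0,"dz": 0.002,"twist": 0},{"claw": -1,"dx": 0,"dy": 0,"dz": 0.002,"twist": 0},{"claw": -1,"dx": 0,"dy": 0,"dz": 0.002,"twist": 0},{"claw": -1,"dx": 0,"dy": 0,"dz": 0,"twist": 0}]}}

```text
time_s: 9.62
tool_pos: [0.5485, 0.1942, 0.1018]
eef_rot: [0.279, 3.129, -0.001]
wrist_force: [-2.7, -1.9, 6.4]
opening: 0.159
grasp_force: 30.2
```

Request:
{"fn": "step_arm", "kwargs": {"deltas": [{"claw": -1,"dx": 0,"dy": 0,"dz": 0.003,"twist": 0},{"claw": -1,"dx": 0,"dy": 0,"dz": 0.003,"twist": 0},{"claw": -1,"dx": 0,"dy": 0,"dz": 0.003,"twist": 0},{"claw": -1,"dx": 0,"dy": 0,"dz": 0.003,"twist": 0},{"claw": -1,"dx": 0,"dy": 0,"dz": 0,"twist": 0}]}}

```text
time_s: 10.25
tool_pos: [0.5485, 0.1941, 0.0909]
eef_rot: [0.278, 3.128, -0.001]
wrist_force: [-4.3, -1.4, 12.5]
opening: 0.155
grasp_force: 30.8
```

Request:
{"fn": "step_arm", "kwargs": {"deltas": [{"claw": -1,"dx": 0,"dy": 0,"dz": 0.001,"twist": 0},{"claw": -1,"dx": 0,"dy": 0,"dz": 0.001,"twist": 0},{"claw": -1,"dx": 0,"dy": 0,"dz": 0.001,"twist": 0},{"claw": -1,"dx": 0,"dy": 0,"dz": 0,"twist": 0}]}}

```text
time_s: 10.75
tool_pos: [0.5485, 0.1942, 0.0902]
eef_rot: [0.278, 3.127, -0.001]
wrist_force: [-7.4, -4.0, 18.6]
opening: 0.157
grasp_force: 31.7
```

Request:
{"fn": "step_arm", "kwargs": {"deltas": [{"claw": -1,"dx": 0,"dy": 0,"dz": -0.0005,"twist": 9},{"claw": -1,"dx": 0,"dy": 0,"dz": 0,"twist": 9},{"claw": -1,"dx": 0,"dy": 0,"dz": 0,"twist": 9},{"claw": -1,"dx": 0,"dy": 0,"dz": 0,"twist": 9},{"claw": -1,"dx": 0,"dy": 0,"dz": 0,"twist": 9}], "grip_force": 40}}

```text
time_s: 11.38
tool_pos: [0.5482, 0.1937, 0.0903]
eef_rot: [1.461, 2.779, -0.001]
wrist_force: [-7.7, -3.3, 17.7]
opening: 0.151
grasp_force: 41.5
```

```bash
python3 -c "
from h import *
s=bot.sense(); print(s)
plan(.5485,.1942,.09,79.8,1)"
```

```text
{'time_s': 11.375, 'joint_positions': array([ 0.22532327,  0.20756868, -0.00614847,  1.35614675, -0.00178372,
        1.1934538 ]), 'dq': array([ 4.68698555e-04, -8.47896985e-04, -1.82398947e-03,  2.18003967e-03,
       -2.45605050e-04,  1.24239618e+00]), 'tau': array([  0.82724137, -30.98557949,  27.46529996,  -3.52854162,
         0.70986545,  -0.78511566]), 'tool_pos': array([0.54822806, 0.19372039, 0.09027747]), 'eef_rot': array([ 1.46116931e+00,  2.77900077e+00, -1.17121473e-03]), 'wrist_force': array([-7.69120065, -3.31824232, 17.65717501]), 'moment': array([-0.89635314,  1.64204511,  0.0074069 ]), 'grasp_force': 41.54228925704956, 'opening': 0.15073502586974888}
from [0.5482 0.1937 0.0903] 124.5 dist [ 0.0003  0.0005 -0.0003] -44.7
{"dx":0.0002,"dy":0.0005,"dz":0.0003,"twist":44.7},
```

Request:
{"fn": "step_arm", "kwargs": {"deltas": [{"claw": -1,"dx": 0,"dy": 0,"dz": 0,"twist": 10},{"claw": -1,"dx": 0,"dy": 0,"dz": 0,"twist": 10},{"claw": -1,"dx": 0,"dy": 0,"dz": 0,"twist": 10},{"claw": -1,"dx": 0,"dy": 0,"dz": 0,"twist": 9},{"claw": -1,"dx": 0,"dy": 0,"dz": 0,"twist": 5}]}}

```text
time_s: 12.0
tool_pos: [0.5477, 0.1936, 0.0903]
eef_rot: [2.394, 2.032, -0.001]
wrist_force: [-8.4, -5.0, 17.4]
opening: 0.155
grasp_force: 41.7
```

```bash
python3 -c "
from h import *
s=bot.sense(); print(s['moment'])
plan(.5485,.1942,.09,79.8,1)"
```

```text
[-0.83799654  1.93834005  0.04518496]
from [0.5477 0.1936 0.0903] 80.6 dist [ 0.0008  0.0006 -0.0003] -0.8
{"dx":0.0007,"dy":0.0007,"dz":0.0003,"twist":0.8},
```

Request:
{"fn": "step_arm", "kwargs": {"deltas": [{"claw": -1,"dx": 0,"dy": 0,"dz": 0,"twist": 2},{"claw": -1,"dx": 0,"dy": 0,"dz": 0,"twist": 2},{"claw": -1,"dx": 0,"dy": 0,"dz": 0,"twist": 2},{"claw": -1,"dx": 0,"dy": 0,"dz": 0,"twist": 0}]}}

```text
time_s: 12.5
tool_pos: [0.5476, 0.1936, 0.0903]
eef_rot: [2.495, 1.907, -0.001]
wrist_force: [-9.2, -4.2, 18.1]
opening: 0.153
grasp_force: 41.7
```

```bash
python3 -c "
from h import *
s=bot.sense(); print(s['moment'])
plan(.5485,.1942,.09,79.8,1)"
```

```text
[-0.88603454  1.96217061  0.01039999]
from [0.5476 0.1936 0.0903] 74.8 dist [ 0.0009  0.0006 -0.0003] 5.0
{"dx":0.0008,"dy":0.0007,"dz":0.0003,"twist":-5.0},
```

Request:
{"fn": "step_arm", "kwargs": {"deltas": [{"claw": -1,"dx": 0,"dy": 0,"dz": 0,"twist": 3},{"claw": -1,"dx": 0,"dy": 0,"dz": 0,"twist": 3},{"claw": -1,"dx": 0,"dy": 0,"dz": 0,"twist": 3},{"claw": -1,"dx": 0,"dy": 0,"dz": 0,"twist": 3},{"claw": -1,"dx": 0,"dy": 0,"dz": 0,"twist": 0}]}}

```text
time_s: 13.12
tool_pos: [0.5478, 0.1937, 0.0903]
eef_rot: [2.68, 1.636, -0.001]
wrist_force: [-8.3, -4.2, 17.1]
opening: 0.152
grasp_force: 41.6
```

```bash
python3 -c "
from h import *
s=bot.sense(); print(s['moment'],s['tau'])
plan(.5485,.1942,.09,79.8,1)"
```

```text
[-0.90039304  1.89932099  0.0989253 ] [  0.76518198 -30.72561622  27.62573898  -3.87863874   0.66538
   0.13981939]
from [0.5478 0.1937 0.0903] 62.8 dist [ 0.0007  0.0005 -0.0003] 17.0
{"dx":0.0008,"dy":0.0004,"dz":0.0003,"twist":-17.0},
```

Request:
{"fn": "step_arm", "kwargs": {"deltas": [{"claw": -1,"dx": 0,"dy": 0,"dz": 0,"twist": 3},{"claw": -1,"dx": 0,"dy": 0,"dz": 0,"twist": 3},{"claw": -1,"dx": 0,"dy": 0,"dz": 0,"twist": 0}]}}

```text
time_s: 13.5
tool_pos: [0.5478, 0.1937, 0.0902]
eef_rot: [2.759, 1.499, -0.001]
wrist_force: [-8.7, -6.0, 16.7]
opening: 0.151
grasp_force: 49.2
```

```bash
python3 -c "
from h import *
s=bot.sense(); print(s['moment'],s['tau'][5],s['joint_positions'][5])
plan(.5485,.1942,.09,79.8,1)"
```

```text
[-0.94085818  1.71967583  1.08246803] 1.1521218717098236 2.371852363193205
from [0.5478 0.1937 0.0902] 57.0 dist [ 0.0007  0.0005 -0.0002] 22.8
{"dx":0.0008,"dy":0.0003,"dz":0.0002,"twist":-22.8},
```

I feel the hard stop (1.1 Nm), so I'm easing up and releasing.

Request:
{"fn": "step_arm", "kwargs": {"deltas": [{"claw": -1,"dx": 0,"dy": 0,"dz": 0,"twist": -3},{"claw": -1,"dx": 0,"dy": 0,"dz": -0.002,"twist": 0},{"claw": -1,"dx": 0,"dy": 0,"dz": -0.002,"twist": 0},{"claw": -1,"dx": 0,"dy": 0,"dz": -0.002,"twist": 0},{"claw": -1,"dx": 0,"dy": 0,"dz": -0.002,"twist": 0}]}}

```text
time_s: 14.12
tool_pos: [0.5476, 0.1936, 0.0912]
eef_rot: [2.724, 1.565, -0.006]
wrist_force: [4.3, -3.0, -13.5]
opening: 0.156
grasp_force: 39.3
```

Request:
{"fn": "step_arm", "kwargs": {"deltas": [{"claw": -0.5,"dx": 0,"dy": 0,"dz": 0,"twist": 0},{"claw": -0.3,"dx": 0,"dy": 0,"dz": 0,"twist": 0},{"claw": -0.3,"dx": 0,"dy": 0,"dz": -0.005,"twist": 0},{"claw": -0.3,"dx": 0,"dy": 0,"dz": -0.04,"twist": 0},{"claw": -0.3,"dx": 0,"dy": 0,"dz": -0.05,"twist": 0}]}}

```text
time_s: 14.75
tool_pos: [0.5474, 0.1946, 0.1901]
eef_rot: [-2.723, -1.564, 0.003]
wrist_force: [0.5, -0.3, 0.7]
opening: 0.348
grasp_force: 0.0
```

Request:
{"fn": "step_arm", "kwargs": {"deltas": [{"claw": -0.3,"dx": 0,"dy": 0,"dz": -0.04,"twist": -10},{"claw": -0.3,"dx": 0.04,"dy": -0.04,"dz": -0.01,"twist": 0},{"claw": -0.3,"dx": 0.04,"dy": -0.04,"dz": 0,"twist": 0},{"claw": -0.3,"dx": 0.04,"dy": -0.04,"dz": 0,"twist": 0},{"claw": -0.3,"dx": 0,"dy": 0,"dz": 0,"twist": 0}]}}

```text
time_s: 15.38
tool_pos: [0.4753, 0.3524, 0.2408]
eef_rot: [-2.571, -1.803, -0.003]
wrist_force: [-0.3, -0.5, 0.5]
opening: 0.351
grasp_force: 0.0
```

```bash
python3 -c "
from h import *
for c in ('top','side'):
  im=grab(c,c+'3.png')
  print(w2px(im,[.549,.1925,.095]))
a=cv2.imread('pics/top3.png')[160:320,160:360]; b=cv2.imread('pics/side3.png')[200:360,240:440]
cv2.imwrite('pics/c5.png',cv2.convertScaleAbs(cv2.resize(np.hstack([a,b]),(800,320),interpolation=cv2.INTER_CUBIC),alpha=1.5))
print(bot.sense()['tool_pos'],bot.sense()['wrist_force'])"
```

```text
[258.39242053 237.59785531]
[334.59525257 266.43202465]
[0.47715083 0.34919448 0.24055502] [ 1.47290241 -0.01905829  0.43961615]
```

View pics/c5.png

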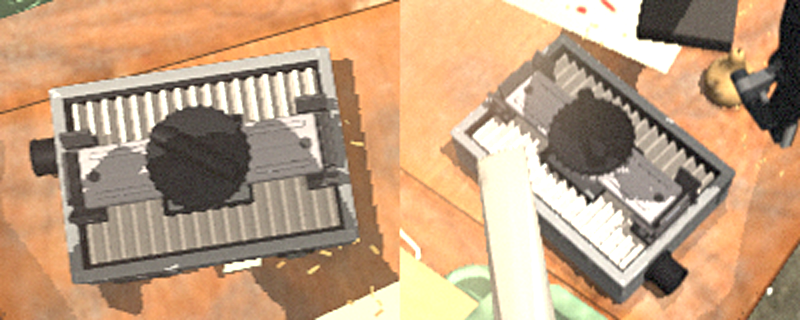

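The bar looks seated in the brackets, and the wing runs from about (150,135) to (240,185) in the crop, roughly 60° yaw. The upward release was stiff, so I'll check the lock by pressing on the flange and measuring how far it travels to the bottom.

```bash
python3 -c "
from h import *
plan(.5478,.194,.15,60,5)"
```

```text
from [0.4772 0.3492 0.2406] 69.8 dist [ 0.0706 -0.1552 -0.0906] -9.8
{"dx":-0.0243,"dy":0.0240,"dz":0.0181,"twist":2.0},{"dx":-0.0234,"dy":0.0248,"dz":0.0181,"twist":2.0},{"dx":-0.0226,"dy":0.0256,"dz":0.0181,"twist":2.0},{"dx":-0.0217,"dy":0.0263,"dz":0.0181,"twist":2.0},{"dx":-0.0208,"dy":0.0271,"dz":0.0181,"twist":2.0},
```

Request:
{"fn": "step_arm", "kwargs": {"deltas": [{"claw": -0.4,"dx": -0.0243,"dy": 0.024,"dz": 0.01,"twist": 2},{"claw": -0.4,"dx": -0.0234,"dy": 0.0248,"dz": 0.018,"twist": 2},{"claw": -0.4,"dx": -0.0226,"dy": 0.0256,"dz": 0.018,"twist": 2},{"claw": -0.4,"dx": -0.0217,"dy": 0.0263,"dz": 0.018,"twist": 2},{"claw": -0.4,"dx": -0.0208,"dy": 0.027,"dz": 0.018,"twist": 2}]}}

```text
time_s: 16.1
tool_pos: [0.5485, 0.1902, 0.1577]
eef_rot: [2.727, 1.559, 0.001]
wrist_force: [0.2, 0.5, 1.0]
opening: 0.299
grasp_force: 0.0
```

```bash
python3 -c "
from h import *
print(bot.sense()['moment'],bot.sense()['wrist_force'])
plan(.5478,.194,.1,60,1)"
```

```text
[ 2.68383276e-02 -7.25064985e-05  4.68374126e-02] [0.21978626 0.49138414 0.9986335 ]
from [0.5485 0.1902 0.1577] 59.5 dist [-0.0007  0.0038 -0.0577] 0.5
{"dx":0.0029,"dy":-0.0025,"dz":0.0577,"twist":-0.5},
```

Request:
{"fn": "step_arm", "kwargs": {"deltas": [{"claw": -0.4,"dx": 0.0025,"dy": -0.002,"dz": 0.025,"twist": 0},{"claw": -0.4,"dx": 0,"dy": 0,"dz": 0.025,"twist": 0},{"claw": -0.4,"dx": 0,"dy": 0,"dz": 0.008,"twist": 0},{"claw": -0.4,"dx": 0,"dy": 0,"dz": 0,"twist": 0}]}}

```text
time_s: 16.6
tool_pos: [0.547, 0.1953, 0.0997]
eef_rot: [-2.725, -1.563, 0.001]
wrist_force: [-0.6, -1.1, 0.1]
opening: 0.296
grasp_force: 0.0
```

Request:
{"fn": "step_arm", "kwargs": {"deltas": [{"claw": -0.4,"dx": 0,"dy": 0,"dz": 0.002,"twist": 0},{"claw": -0.4,"dx": 0,"dy": 0,"dz": 0.002,"twist": 0},{"claw": -0.4,"dx": 0,"dy": 0,"dz": 0,"twist": 0}]}}

```text
time_s: 16.98
tool_pos: [0.5473, 0.1965, 0.0963]
eef_rot: [2.724, 1.565, 0.001]
wrist_force: [-0.3, 0.2, 0.3]
opening: 0.3
grasp_force: 0.0
```

Request:
{"fn": "step_arm", "kwargs": {"deltas": [{"claw": -0.4,"dx": -0.0018,"dy": 0.0015,"dz": 0.0015,"twist": 0},{"claw": -0.4,"dx": 0,"dy": 0,"dz": 0.0015,"twist": 0},{"claw": -0.4,"dx": 0,"dy": 0,"dz": 0,"twist": 0}]}}

```text
time_s: 17.35
tool_pos: [0.5476, 0.1939, 0.0931]
eef_rot: [2.724, 1.565, 0.0]
wrist_force: [-0.5, -0.3, 1.4]
opening: 0.305
grasp_force: 0.9
```

Request:
{"fn": "step_arm", "kwargs": {"deltas": [{"claw": -0.4,"dx": 0,"dy": 0,"dz": 0.0015,"twist": 0},{"claw": -0.4,"dx": 0,"dy": 0,"dz": 0.0015,"twist": 0},{"claw": -0.4,"dx": 0,"dy": 0,"dz": 0,"twist": 0}]}}

```text
time_s: 17.73
tool_pos: [0.5476, 0.1939, 0.0925]
eef_rot: [2.723, 1.565, 0.002]
wrist_force: [-3.5, -1.0, 10.9]
opening: 0.299
grasp_force: 5.2
```

Request:
{"fn": "step_arm", "kwargs": {"deltas": [{"claw": -0.4,"dx": 0,"dy": 0,"dz": 0.0015,"twist": 0},{"claw": -0.4,"dx": 0,"dy": 0,"dz": 0.0015,"twist": 0},{"claw": -0.4,"dx": 0,"dy": 0,"dz": 0,"twist": 0}]}}

```text
time_s: 18.1
tool_pos: [0.5476, 0.1939, 0.09]
eef_rot: [2.723, 1.565, 0.003]
wrist_force: [-4.3, -2.6, 12.8]
opening: 0.303
grasp_force: 6.0
```

Request:
{"fn": "step_arm", "kwargs": {"deltas": [{"claw": -0.4,"dx": 0,"dy": 0,"dz": 0.0015,"twist": 0},{"claw": -0.4,"dx": 0,"dy": 0,"dz": 0.0015,"twist": 0},{"claw": -0.4,"dx": 0,"dy": 0,"dz": 0,"twist": 0}]}}

```text
time_s: 18.48
tool_pos: [0.5477, 0.1939, 0.0873]
eef_rot: [2.723, 1.565, 0.003]
wrist_force: [-4.5, -2.9, 12.6]
opening: 0.3
grasp_force: 6.5
```

Request:
{"fn": "step_arm", "kwargs": {"deltas": [{"claw": -0.4,"dx": 0,"dy": 0,"dz": 0.0015,"twist": 0},{"claw": -0.4,"dx": 0,"dy": 0,"dz": 0.0015,"twist": 0},{"claw": -0.4,"dx": 0,"dy": 0,"dz": 0,"twist": 0}]}}

```text
time_s: 18.85
tool_pos: [0.5477, 0.1939, 0.0858]
eef_rot: [2.723, 1.565, 0.004]
wrist_force: [-7.1, -2.9, 17.9]
opening: 0.299
grasp_force: 9.1
```

Travel to the bottom is about 7 mm, so the stud was at about 16 mm, which is locked. I'm lifting straight off.

Request:
{"fn": "step_arm", "kwargs": {"deltas": [{"claw": -0.4,"dx": 0,"dy": 0,"dz": -0.003,"twist": 0},{"claw": -0.4,"dx": 0,"dy": 0,"dz": -0.004,"twist": 0},{"claw": -0.4,"dx": 0,"dy": 0,"dz": -0.005,"twist": 0},{"claw": -0.4,"dx": 0,"dy": 0,"dz": -0.04,"twist": 0},{"claw": -0.4,"dx": 0,"dy": 0,"dz": -0.05,"twist": 0}]}}

```text
time_s: 19.48
tool_pos: [0.5461, 0.1938, 0.1815]
eef_rot: [-2.723, -1.564, 0.006]
wrist_force: [0.5, 0.8, -0.3]
opening: 0.299
grasp_force: 0.0
```

Request:
{"fn": "step_arm", "kwargs": {"deltas": [{"claw": -0.4,"dx": 0,"dy": 0,"dz": -0.05,"twist": 0},{"claw": -0.4,"dx": 0.04,"dy": -0.04,"dz": 0,"twist": 0},{"claw": -0.4,"dx": 0.04,"dy": -0.04,"dz": 0,"twist": 0},{"claw": -0.4,"dx": 0.04,"dy": -0.04,"dz": 0,"twist": 0},{"claw": -0.4,"dx": 0,"dy": 0,"dz": 0,"twist": 0}]}}

```text
time_s: 20.1
tool_pos: [0.5023, 0.3619, 0.2317]
eef_rot: [-2.718, -1.572, 0.002]
wrist_force: [0.5, 0.5, 0.4]
opening: 0.3
grasp_force: 0.0
```

```bash
python3 -c "
from h import *
im=grab('top','top4.png'); im2=grab('side','side4.png')
for c in ('top','side'):
  a,b=[cv2.imread(f'pics/{c}{i}.png')[160:330,180:420].astype(int) for i in (3,4)]
  if c=='top': a,b=a[20:140,:150],b[20:140,:150]
  else: a,b=a[40:190,80:200],b[40:190,80:200]
  print(c,(abs(a-b).max(2)>60).sum(),abs(a-b).mean())
print(bot.sense()['tool_pos'])"
```

```text
top 963 8.241944444444444
side 812 8.550064102564102
[0.50376868 0.35861568 0.23206479]
```

```bash
python3 -c "
import cv2,numpy as np
a=[cv2.resize(cv2.imread(f'pics/side{i}.png')[210:330,260:410],(400,320),interpolation=cv2.INTER_CUBIC) for i in (3,4)]
b=[cv2.resize(cv2.imread(f'pics/top{i}.png')[180:290,180:345],(400,270),interpolation=cv2.INTER_CUBIC) for i in (3,4)]
cv2.imwrite('pics/c6.png',cv2.convertScaleAbs(np.vstack([np.hstack(a),np.hstack(b)]),alpha=1.6))"
```

```text
(no output)
```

View pics/c6.png

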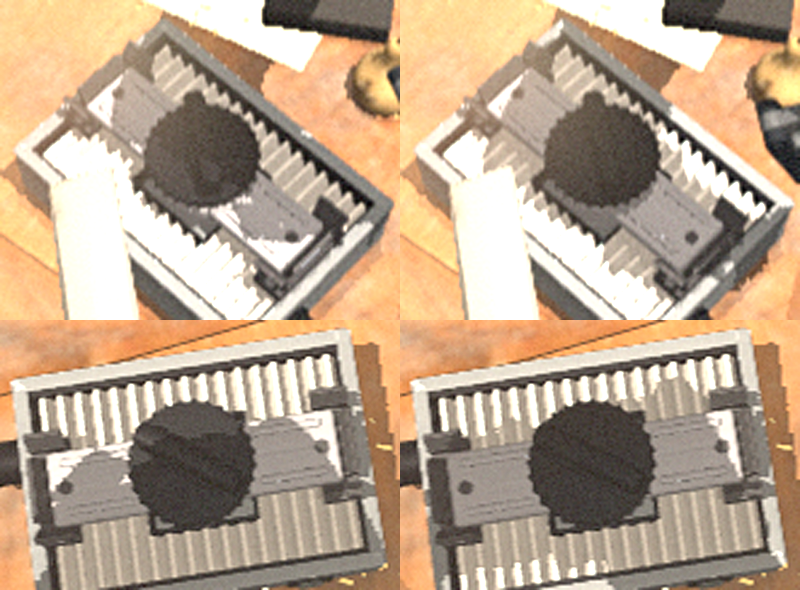

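The knob (around (203,150) and (603,150) in the side crops) and the bar stand the same before and after the press. Only the shadows changed, so I'm handing in.

```bash
python3 -c "
from plant import bot
print(bot.close_job())"
```

```text
the job is handed in; nothing more can be done
None
```

I handed the job in with the bar seated on both brackets, the stud locked at about 16 mm by the press test, and the arm clear; the hand-in returned no verdict.

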